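# Half-light on the chip

### The job

The white carrier with the gold chip sits before one of the lamp box's two light ports: ease that port's sprung shutter half open (the orange grips move them), never beyond three quarters, and keep holding it there against the spring - the program finishes while holding it at half. Keep the other shutter shut and leave the carriers and everything else where they are.

Things in the scene. Friction and masses are not known exactly. Their poses are not given: they have to be found in the camera images.
- lamp_box: fixed cream box 100 mm (x) by 340 mm (y), top 90 mm above the table, on a base plate 12 mm thick, x -65 to 175, y -180 to 180 mm. Origin on the table under the cream box's centre, z up, turned up to 0.35 rad. Its +x face, away from the robot, has two glowing ports behind dark sprung shutters, a round chip stage before each. Left is its +y side, right its -y side
- left_grip (a point): orange upright grip of the left shutter: a block 24 mm along the lamp box's x, 14 mm along its y, 42 mm tall, free all round, on a dark flange; this point is the centre of its foot, 96 mm above the table, axes those of the lamp box. Shut, it stands at x = 0, y = +60 mm in the lamp box's frame; it moves with the shutter, one for one
- right_grip (a point): orange upright grip of the right shutter: a block 24 mm along the lamp box's x, 14 mm along its y, 42 mm tall, free all round, on a dark flange; this point is the centre of its foot, 96 mm above the table, axes those of the lamp box. Shut, it stands at x = 0, y = -60 mm in the lamp box's frame; it moves with the shutter, one for one
- left_shutter (a joint): travel of the left shutter in m: 0 shut (its spring holds it there), 0.060 fully open, 0.030 half open. It slides along the lamp box's +y axis, away from the other shutter. The spring pushes it back towards shut with about 4.5 N when shut, 9 N at half, 13.5 N fully open; let go, it shuts.
- right_shutter (a joint): travel of the right shutter in m: 0 shut (its spring holds it there), 0.060 fully open, 0.030 half open. It slides along the lamp box's -y axis, away from the other shutter. The spring pushes it back towards shut with about 4.5 N when shut, 9 N at half, 13.5 N fully open; let go, it shuts.
- left_half (a point): middle of the red tick on the lamp box's top, between two shorter black ticks (shut, fully open), at x -30, y +90, z 91 mm in its frame. The left shutter is half open when the white line on its flange, just on the -x side of its grip's middle, is level (in the box's y) with this tick
- right_half (a point): middle of the red tick on the lamp box's top, between two shorter black ticks (shut, fully open), at x -30, y -90, z 91 mm in its frame. The right shutter is half open when the white line on its flange, just on the -x side of its grip's middle, is level (in the box's y) with this tick
- left_nest (a point): centre of the floor of the round chip stage before the left port (at x 118, y +60, z 32 mm in the lamp box's frame); dark rim 84 mm across, its top 37 mm above the table
- right_nest (a point): the same for the right port (at x 118, y -60, z 32 mm in the lamp box's frame)
- gold_carrier: the chip to be lit: white ceramic carrier 40 x 40 x 4 mm with a gold square on top, loose on one of the two stages; origin at the centre of its underside
- blank_carrier: plain black carrier 40 x 40 x 4 mm with no chip, loose on the other stage; origin at the centre of its underside
- spool: gold spool, 40 mm across, 21 mm high, loose on the base plate at the right end; origin under its centre
- pot: white pot with blue lid, 36 mm across, 35 mm high, loose on the base plate at the left end; origin under its centre
- wash_bottle: white bottle with blue cap, 66 mm across, 170 mm high, standing on the table at the robot's right; origin under its centre
- mouse: cream computer mouse 110 x 62 x 34 mm on a round black mat at the robot's left; origin under its centre
- power_box: black box 130 x 70 x 50 mm on the table at the far left; origin under its centre
- screwdriver: screwdriver 160 mm long lying on the table at the robot's right; origin under its middle
Things that resemble listed ones, but are neither listed nor needed, are in the scene too. Of the things shaped like the gold_carrier, the white one is meant.

How it is judged:
By the outcome, as a careful person would: the job done as asked, in the order asked, and still so for the second after the job is handed in, while the arm keeps its last pose, push and grip.
It also fails if it takes over 35 s, if anything falls off the work surface, if the arm or the gripper's body presses on something with over 40 N, if the wrist force passes 120 N, or if a joint passes its speed limit or range.

### The arm

A 6-joint arm with a two-finger parallel gripper is mounted at the origin on the work surface. World frame = base frame: x ahead of the robot, y to its left, z up, the work surface at z = 0. Lengths are in m, angles in degrees, forces in N, time in s.
With the tool pointing down it reaches from about 0.25 to 0.725 m from the base axis. Payload 9.7 kg.
Tool frame: the origin (TCP) lies at the very end of the fingers, on their centre line; the grasp point (between the pads) lies 19 mm behind it; z points along the fingers, y is the line along which they close (so a half turn about z gives the same grasp; the last joint's range is limited). The gripper opens to 85 mm and grips with 20 to 120 N. Pads are 22 mm wide; open, the fingers measure 114 mm over their backs; the gripper's body (76 mm by 85 mm) begins 54 mm behind the grasp point. The pads swing forward as they close: fully open they stand 13 mm farther back than shut.
Start: joints at [73.854, 4.979, 10.078, 95.1, 0, 90], TCP at [0.153, 0.528, 0.231] pointing down, gripper open.
Joint ranges: [-179.16, 179.16], [-48.56, 103.87], [-65.8, 70.77], [-126.05, 130.52], [-82.76, 87.17], [-180, 180]. Speed limits (degrees/s): [127.2, 127.2, 147.25, 180, 180, 180].

### API

Orientations are given as [roll, pitch, yaw] about the fixed x, y, z axes, in that order (R = Rz(yaw) Ry(pitch) Rx(roll)).
In Python, from workcell import bot gives the robot as it stands.
- The arm moves only by the tool arm_command, never from a script. Its argument "series" is a list of rows, each a list of 4 numbers: the shift along the tool's x, y, z in m, then the turn about the tool's z in rad. A call has exactly 5 rows; each row is the pose to reach, as a shift and turn from the pose commanded when the call began, along the tool's axes at that moment; what a row does not reach only later rows make up. A row lasts 1/10 s, in which the tool goes at most 50 mm and 8.59 degrees, less where a joint would pass 70% of its speed; a pose out of reach is approached as far as the arm can. A call with a gripper value outside its range is refused whole. "hand" is the finger opening in m, from 0 to 0.0854, set as the call begins (left out, the last holds). The fingers move at their own pace and stop on an object; "grip_force" is the grip in N (left out, the last holds). Time passes only in rows, so rows that repeat a pose let the fingers close, or fill a call up. It gives the time, the measured TCP pose, the force, the opening and the grip force at its end, in the units of the state.
- bot.get_obs(): the state, without advancing time (a new reading comes with each control period).
- bot.camera(name): name is "side" or "top" or "wrist"; returns a dict with "color" (384x512x3 uint8, blue, green, red), "camera_matrix" (3x3 intrinsics, pixels), "dist_coeffs" ([k1, k2, p1, p2, k3] as OpenCV has them; the pictures are not rectified), "xyz" and "orientation" of the camera in the world; the wrist camera has in their place "T_tool_cam" (4x4, takes a point from camera to tool coordinates, whose origin is the TCP and whose axes are the flange's). Camera axes: x right, y up, looking along -z (the intrinsics and any distortion apply to the point x, -y, -z); pixel columns grow to the right and rows downward; lengths in m; the calibration is good to about 2 mm. A picture is of the moment at which its call begins: read the wrist's pose just before it. There is no depth.
- bot.job_done(): hands the job in; it is judged then, once.
Trained networks look in the newest picture that a camera, given by its name, has taken for a name from the list of things; names that differ only in an ending like _2 or _b are one class to them, and where a whole thing is asked for, a point or a joint stands for the part that bears it (a point fixed in the world has none). Each returns a list of dicts, best first, with "confidence" (0 to 1); they miss things now and then, are a little off and sometimes report something else, mostly with a low value. They report only what shows in the picture. A call takes as long as a camera call. They do not tell look-alikes from the thing itself.
- bot.find_in(camera, target): "location" ([column, row] in pixels, amid what is visible of it).
- bot.mark_of(camera, target): "location" ([column, row] in pixels: a listed point, or the origin of a listed thing).
The state is a dict: "time": time; "q": joint angles; "qd": joint speeds; "joint_efforts": joint torques, N m; "ee_pos": TCP position; "tcp_rot": TCP orientation; "wrist_force": force on the tool from outside, world axes, zero at the start; "torque": the same for the moment, N m; "opening": finger opening in m; "grasp_force": force on a finger pad.
Only numpy, scipy, OpenCV 4.12 (cv2) and the standard library are available. Lean on these libraries where they do the work, as an engineer would, in place of code of your own. Each camera call takes 0.05 s, during which the arm holds its last target. There are 200 camera calls.

## Working session

There is one attempt and no reset: what is moved stays moved. The work goes in short steps, Python scripts to look and compute and a tool call to move; the robot and the scene stay as the last step left them, time stands still between calls to the robot, and variables do not carry over. Pictures are saved under pics/ and viewed, at most 10 in all, crops included, and the job is handed in when it is done.

Besides the shell and the picture viewer there is one more tool, called by a JSON object that holds its "fn" and its "kwargs". arm_command: Moves the arm, as the interface text tells. Its arguments: {"type":"object","properties":{"series":{"type":"array"},"hand":{"type":"number"},"grip_force":{"type":"number"}},"required":["series"]}

```bash
mkdir -p pics; cat > h.py <<'E'
import numpy as np, cv2
from scipy.spatial.transform import Rotation as R
from workcell import bot
def ray(c,px):
    K=np.array(c["camera_matrix"]);u=cv2.undistortPoints(np.array([[px]],float),K,np.array(c["dist_coeffs"]))[0,0]
    return np.array([u[0],-u[1],-1.])
def pose(c,o=None):
    if "T_tool_cam" in c:
        T=np.eye(4);T[:3,:3]=R.from_euler('xyz',o["tcp_rot"],degrees=True).as_matrix();T[:3,3]=o["ee_pos"]
        T=T@np.array(c["T_tool_cam"]);return T[:3,:3],T[:3,3]
    q=np.array(c["orientation"],float)
    M=q if q.shape==(3,3) else R.from_euler('xyz',q,degrees=True).as_matrix()
    return M,np.array(c["xyz"])
def at_z(c,px,z,o=None):
    M,t=pose(c,o);d=M@ray(c,px);return t+d*(z-t[2])/d[2]
E
python3 - <<'E'
from h import *
o=bot.get_obs();print(o)
Z=dict(left_grip=.096,right_grip=.096,left_half=.091,right_half=.091,left_nest=.032,right_nest=.032,gold_carrier=.032,blank_carrier=.032,spool=.012,pot=.012,lamp_box=0,wash_bottle=0)
for n in("top","side"):
    c=bot.camera(n);cv2.imwrite(f"pics/{n}0.png",c["color"]);print(n,c["xyz"],c["orientation"])
    for k,z in Z.items():
        for d in bot.mark_of(n,k)[:2]:print(k,round(d["confidence"],2),np.round(d["location"],1),at_z(c,d["location"],z).round(4))
E
```

```text
{'time': 0.0, 'q': array([ 7.38538859e+01,  5.01150806e+00,  1.00348104e+01,  9.51012005e+01,
       -8.13195546e-04,  8.99992035e+01]), 'qd': array([ 0.02668773, -0.02222628, -0.05631015,  0.10007165,  0.03199394,
       -0.05357796]), 'joint_efforts': array([-4.09266559e-04, -5.20389318e+01,  4.64801967e+01,  1.63892732e-02,
       -1.08383322e-04, -1.39498491e-05]), 'ee_pos': array([0.15288572, 0.52807486, 0.23058236]), 'tcp_rot': array([-1.79922102e+02,  8.12111895e-04,  1.63854684e+02]), 'wrist_force': array([-0.24718513,  0.04920576, -0.04484011]), 'torque': array([0.01544997, 0.03355732, 0.02800317]), 'grasp_force': 0.0, 'opening': 0.08545988845459683}
top [0.48766724 0.02816838 1.44262223] [  3.41046736   0.35869224 -88.49799352]
left_grip 0.48 [265.6 186.7] [0.5762 0.0028 0.096 ]
right_grip 0.64 [308.  189.3] [ 0.5715 -0.1286  0.096 ]
left_half 0.9 [255.7 194.1] [0.5527 0.0329 0.091 ]
right_half 0.74 [313.5 202.1] [ 0.5325 -0.147   0.091 ]
right_half 0.38 [401.7 235.5] [ 0.4364 -0.4212  0.091 ]
left_nest 0.78 [267.8 151.7] [ 0.695  -0.0028  0.032 ]
right_nest 0.67 [306.2 158
[... 656 characters left out ...]
grip 0.76 [251.4 224. ] [ 0.5489 -0.1382  0.096 ]
left_half 0.72 [252.4 198.5] [0.5535 0.0055 0.091 ]
right_half 0.66 [245.3 227.1] [ 0.528  -0.1482  0.091 ]
left_nest 0.86 [291.2 212.4] [ 0.7024 -0.0068  0.032 ]
right_nest 0.87 [290.4 238. ] [ 0.6872 -0.1431  0.032 ]
right_nest 0.69 [224.6 147.8] [0.4228 0.4635 0.032 ]
gold_carrier 0.55 [292.1 187.9] [0.7203 0.1464 0.032 ]
gold_carrier 0.4 [285.1 212. ] [ 0.6792 -0.0044  0.032 ]
blank_carrier 0.41 [292.3 237.4] [ 0.6942 -0.1401  0.032 ]
spool 0.61 [289.  260.1] [ 0.6764 -0.228   0.012 ]
pot 0.65 [290.4 204.2] [0.7073 0.0652 0.012 ]
lamp_box 0.96 [257.7 230.7] [ 0.5732 -0.0733  0.    ]
wash_bottle 0.74 [278.7 315. ] [ 0.6292 -0.4329  0.    ]
```

```bash
python3 -c "
import cv2
a=cv2.imread('pics/top0.png')[110:240,180:350];cv2.imwrite('pics/topc.png',cv2.resize(a,None,fx=4.5,fy=4.5,interpolation=2))
a=cv2.imread('pics/side0.png')[150:290,190:340];cv2.imwrite('pics/sidec.png',cv2.resize(a,None,fx=4.2,fy=4.2,interpolation=2))"
```

```text
(no output)
```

View pics/topc.png

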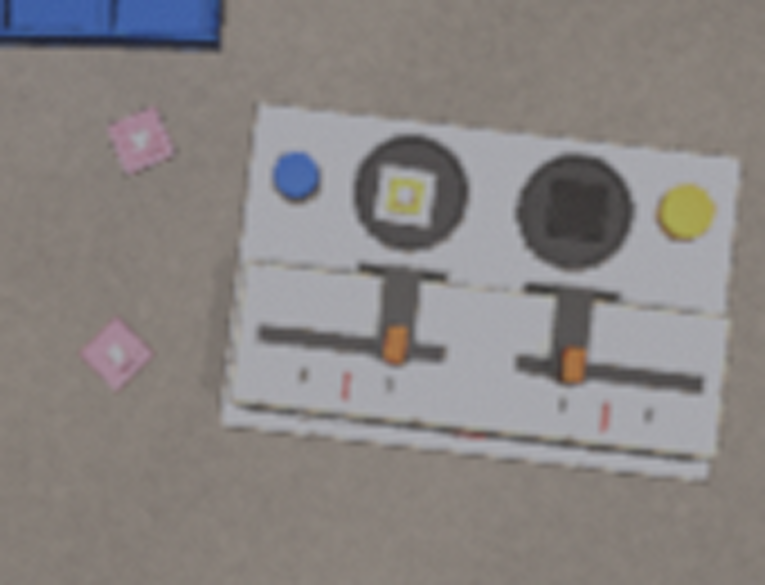

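View pics/sidec.png

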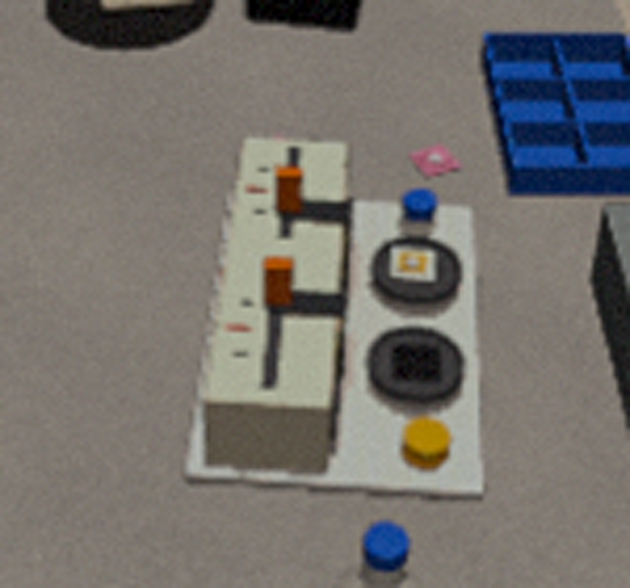

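Candidates for the chip carrier in the top image: pink at (211,141), pink at (206,189), and white with a gold square at (270,153). The white one fits, and it sits on the left stage (blue pot side). The black carrier is on the right stage. So I want the left shutter, whose grip is near (268,186). Next I fit the box frame.

```bash
python3 - <<'E'
from h import *
from scipy.optimize import least_squares
c=bot.camera("top");s=bot.camera("side")
def full(p,f,o):return (np.array(p)+.5)/f-.5+np.array(o)
T=[((258,103),(175,180,12)),((740,157),(175,-180,12)),((705,478),(-65,-180,12)),((222,427),(-65,180,12)),
((346,386),(-30,90,91)),((604,417),(-30,-90,91)),((390,384),(-30,60,91)),((303,375),(-30,120,91)),((562,405),(-30,-60,91)),((648,415),(-30,-120,91)),((410,193),(118,60,37)),((574,212),(118,-60,37))]
S=[((472,207),(175,180,12)),((483,493),(175,-180,12)),((188,473),(-65,-180,12)),((256,188),(-30,90,91)),((237,327),(-30,-90,91)),((416,268),(118,60,37)),((415,365),(118,-60,37))]
W=[];B=[];G=[]
for p,b in T:W.append(at_z(c,full(p,4.5,(180,110)),b[2]/1e3));B.append(b);G.append('T')
for p,b in S:W.append(at_z(s,full(p,4.2,(190,150)),b[2]/1e3));B.append(b);G.append('S')
W=np.array(W)[:,:2];B=np.array(B)[:,:2]/1e3;G=np.array(G)
def f(v,m):
    r=R.from_euler('z',v[2]).as_matrix()[:2,:2];return (B[m]@r.T+v[:2]-W[m])
for m in(G=='T',G=='S',G!='x'):
    q=least_squares(lambda v:f(v,m).ravel(),[.57,-.06,-.1],loss='soft_l1',f_scale=.003);v=q.x
    print(v.round(4),(f(v,m)*1e3).round(1).tolist())
    r=R.from_euler('z',v[2]).as_matrix()[:2,:2];print("grip",r@[0,.06]+v[:2],"half",r@[0,.09]+v[:2])
E
```

```text
[ 0.5713 -0.0617 -0.0857] [[1.6, 1.9], [1.9, -1.2], [-0.9, -2.8], [1.9, 3.0], [0.3, 0.2], [1.7, -0.8], [-4.4, 0.7], [-3.9, 0.2], [-3.3, 0.0], [-3.0, -0.4], [2.1, 0.2], [2.6, -0.8]]
grip [ 0.57639924 -0.00192787] half [0.57896667 0.02796206]
[ 0.5686 -0.0644 -0.092 ] [[1.4, 0.2], [0.2, -1.1], [-4.0, -1.2], [0.2, -2.1], [-0.1, -1.2], [0.3, 2.8], [0.6, 5.7]]
grip [ 0.57411157 -0.00462138] half [0.57686874 0.02525165]
[ 0.5701 -0.0626 -0.0893] [[1.0, 0.4], [0.0, -2.6], [-2.7, -3.4], [1.4, 2.3], [-0.5, -0.6], [0.2, -1.5], [-5.3, -0.1], [-4.7, -0.6], [-4.6, -0.7], [-4.6, -1.1], [1.1, -1.1], [1.2, -2.1], [2.5, 2.5], [2.2, 1.2], [-2.0, 0.4], [1.5, -0.3], [1.6, 0.5], [1.6, 5.0], [2.2, 7.8]]
grip [ 0.57545111 -0.00280181] half [0.57812591 0.02707871]
```

{"fn": "arm_command", "kwargs": {"series": [[-0.037,-0.026,0,0],[-0.074,-0.052,0,0],[-0.111,-0.078,0,0],[-0.148,-0.104,0,0],[-0.185,-0.131,0,0]], "hand": 0.06}}

```text
time: 1.9
ee_pos: [0.295, 0.3496, 0.2314]
tcp_rot: [180.0, 0.0, 163.9]
wrist_force: [0.5, -0.0, -0.4]
opening: 0.0598
grasp_force: 0.0
```

{"fn": "arm_command", "kwargs": {"series": [[-0.037,-0.026,0,0],[-0.074,-0.052,0,0],[-0.111,-0.078,0,0],[-0.148,-0.104,0,0],[-0.185,-0.131,0,0]]}}

```text
time: 2.4
ee_pos: [0.4364, 0.1721, 0.2315]
tcp_rot: [180.0, 0.0, 163.9]
wrist_force: [0.6, 1.9, 1.1]
opening: 0.0597
grasp_force: 0.0
```

{"fn": "arm_command", "kwargs": {"series": [[-0.045,-0.032,0,-0.05],[-0.09,-0.064,0,-0.1],[-0.135,-0.096,0,-0.15],[-0.165,-0.118,0,-0.194],[-0.184,-0.1305,0,-0.194]]}}

```text
time: 2.9
ee_pos: [0.5775, -0.006, 0.2306]
tcp_rot: [-180.0, -0.0, 174.9]
wrist_force: [0.3, 0.4, -0.0]
opening: 0.0599
grasp_force: 0.0
```

```bash
python3 - <<'E'
from h import *
o=bot.get_obs();c=bot.camera("wrist");print(o["time"],o["ee_pos"],o["tcp_rot"],o["q"],o["opening"],o["wrist_force"])
cv2.imwrite("pics/w1.png",c["color"])
for k,z in dict(left_grip=.096,left_half=.091,right_grip=.096,right_half=.091,lamp_box=0,left_nest=.032,right_nest=.032).items():
    for d in bot.mark_of("wrist",k)[:2]:print(k,round(d["confidence"],2),np.round(d["location"],1),at_z(c,d["location"],z,o).round(4))
E
```

```text
2.9 [ 0.57746184 -0.00598593  0.23059853] [-1.79972499e+02 -1.64951024e-02  1.74916256e+02] [-5.81011194e-01  8.83674890e+00  1.42391899e+01  9.54210443e+01
 -2.61216235e-02  4.50273344e+00] 0.05991382947405083 [ 0.33777286  0.41459575 -0.01257776]
left_grip 0.61 [260.8 180.1] [ 0.5746 -0.0042  0.096 ]
left_half 0.72 [294.5 149.2] [0.5493 0.0291 0.091 ]
right_grip 0.76 [134. 180.] [ 0.5638 -0.1234  0.096 ]
right_half 0.86 [104.4 148.8] [ 0.5325 -0.1479  0.091 ]
lamp_box 0.91 [209.3 157.9] [ 0.5673 -0.0666  0.    ]
left_nest 0.77 [260.1 255.2] [ 0.689  -0.0146  0.032 ]
left_nest 0.25 [296.5 148.4] [0.5593 0.0373 0.032 ]
right_nest 0.87 [166.9 258.1] [ 0.6834 -0.1322  0.032 ]
right_nest 0.34 [261.8 255.2] [ 0.6891 -0.0125  0.032 ]
```

View pics/w1.png

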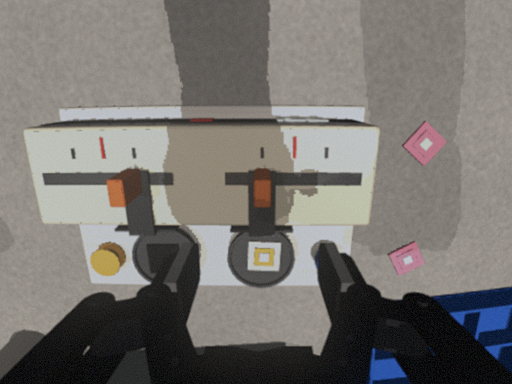

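The wrist image shows the left orange grip at (262,188), the red tick at (295,147) with black ticks at (263,153) and (326,153), and the white/gold carrier at (264,257) on the left stage. The gripper is aligned with the box. I refit the frame from this view.

```bash
python3 - <<'E'
from h import *
from scipy.optimize import least_squares
o=bot.get_obs();c=bot.camera("wrist")
T=[((295,147),(-30,90,91)),((102.5,148),(-30,-90,91)),((371,221),(50,170,90)),((41,222),(50,-170,90)),((378,127),(-50,170,90)),((25,129),(-50,-170,90)),((261,257),(118,60,37)),((166,256),(118,-60,37))]
W=np.array([at_z(c,p,b[2]/1e3,o)[:2] for p,b in T]);B=np.array([b[:2] for p,b in T])/1e3
def f(v):
    r=R.from_euler('z',v[2]).as_matrix()[:2,:2];return (B@r.T+v[:2]-W)
v=least_squares(lambda v:f(v).ravel(),[.57,-.06,-.1],loss='soft_l1',f_scale=.003).x
r=R.from_euler('z',v[2]).as_matrix()[:2,:2]
print(v.round(4),np.degrees(v[2]),(f(v)*1e3).round(1).tolist());g=r@[0,.06]+v[:2];print(g,r@[0,.09]+v[:2])
for p,z in(((263,153),.091),((326,153),.091),((262,205),.138),((262,170),.138)):
  print(p,((at_z(c,p,z,o)[:2]-v[:2])@r*1e3).round(1))
M=R.from_euler('xyz',o["tcp_rot"],degrees=True).as_matrix();print("tool shift",M.T@(np.r_[g,.106]-o["ee_pos"]))
E
```

```text
[ 0.5662 -0.0584 -0.0848] -4.858361033669272 [[-1.7, -0.1], [-1.5, 0.4], [3.6, -0.3], [2.0, 0.6], [-2.7, 3.9], [-2.4, -3.6], [1.2, 0.5], [1.9, -1.3]]
[0.57125423 0.00141391] [0.57379501 0.03130612]
(263, 153) [-22.7  60.8]
(326, 153) [-22.8 119.4]
(262, 205) [11.3 59.4]
(262, 170) [-18.   59.4]
tool shift [0.00458502 0.00285234 0.12571291]
```

The viewed frame was taken while the arm was still settling. Corrected for that, the grip is at about (0.5745, -0.003), which agrees with the top/side fit. I go down over it.

{"fn": "arm_command", "kwargs": {"series": [[0.001,0,0.03,0],[0.001,0,0.06,0],[0.001,0,0.09,0],[0.001,0,0.115,0],[0.001,0,0.124,0]]}}

```text
time: 3.85
ee_pos: [0.5735, -0.002, 0.1049]
tcp_rot: [-180.0, -0.2, 175.0]
wrist_force: [-0.5, 0.4, 0.0]
opening: 0.0598
grasp_force: 0.0
```

{"fn": "arm_command", "kwargs": {"series": [[0,0,0,0],[0,0,0,0],[0,0,0,0],[0,0,0,0],[0,0,0,0]], "hand": 0.03, "grip_force": 60}}

```text
time: 4.35
ee_pos: [0.5753, -0.0027, 0.1081]
tcp_rot: [180.0, 0.1, 175.0]
wrist_force: [-0.3, 0.4, -0.6]
opening: 0.0299
grasp_force: 0.0
```

```bash
python3 - <<'E'
from h import *
c=bot.camera("wrist");o=bot.get_obs();print(o["time"],o["ee_pos"],o["tcp_rot"],o["opening"],o["wrist_force"])
s=bot.camera("side")["color"][150:260,200:320]
cv2.imwrite("pics/w2.png",np.hstack([cv2.resize(c["color"],(400,300)),cv2.resize(s,(327,300))]))
E
```

```text
4.4 [ 0.57521107 -0.00270887  0.10783316] [1.79998099e+02 4.58744206e-02 1.74970543e+02] 0.03004502486616942 [0.24353551 0.39869676 0.89278101]
```

View pics/w2.png

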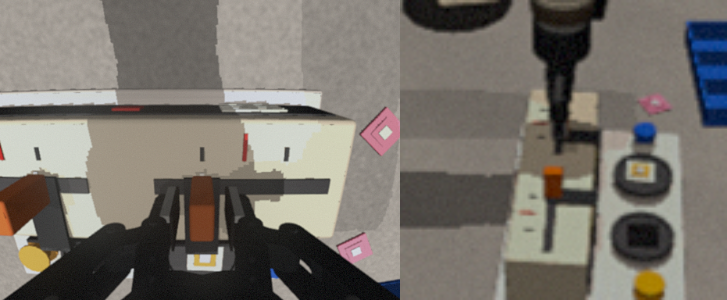

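The left grip is centred between the fingers (small image, column 203, fingers at about 172 and 235), and nothing has been touched yet. I close on it.

{"fn": "arm_command", "kwargs": {"series": [[0,0,0,0],[0,0,0,0],[0,0,0,0],[0,0,0,0],[0,0,0,0]], "hand": 0.0, "grip_force": 60}}

```text
time: 4.95
ee_pos: [0.575, -0.0028, 0.1075]
tcp_rot: [-180.0, 0.0, 175.0]
wrist_force: [-1.1, -1.6, 4.2]
opening: 0.0129
grasp_force: 58.8
```

```bash
python3 - <<'E'
from h import *
c=bot.camera("wrist");o=bot.get_obs();print(o["time"],o["ee_pos"],o["tcp_rot"],o["opening"],o["wrist_force"],o["grasp_force"])
cv2.imwrite("pics/w3.png",c["color"])
for k in("left_grip","left_half"):
  for d in bot.mark_of("wrist",k)[:1]:print(k,d,at_z(c,d["location"],.096 if k=="left_grip" else .091,o))
E
```

```text
5.0 [ 0.57500375 -0.00281121  0.10752098] [-1.79990221e+02  1.84495476e-02  1.74961048e+02] 0.013393839027320243 [-1.70449282 -2.79999674  3.79930725] 58.82347762584686
left_grip {'location': [255.2, 246.6], 'confidence': 0.66} [ 0.57612397 -0.00523058  0.096     ]
left_half {'location': [314.8, 190.2], 'confidence': 0.7} [0.54768232 0.02970958 0.091     ]
```

View pics/w3.png

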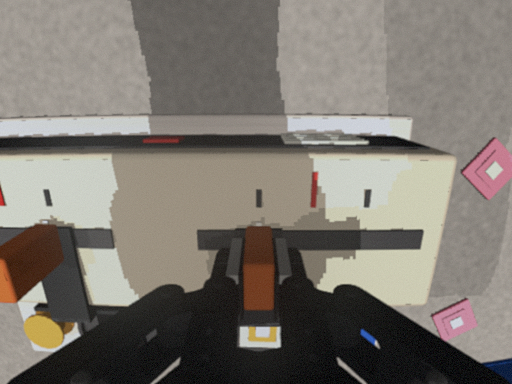

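The grip is held (opening 13 mm, 59 N); the ticks are at columns 258 (shut), 314 (half) and 367 (open), and the grip is at the shut one. Ease it open.

{"fn": "arm_command", "kwargs": {"series": [[0,0.003,0,0],[0,0.006,0,0],[0,0.009,0,0],[0,0.012,0,0],[0,0.015,0,0]]}}

```text
time: 5.6
ee_pos: [0.5763, 0.0116, 0.1075]
tcp_rot: [-179.9, 0.0, 174.9]
wrist_force: [-0.9, -7.3, 5.3]
opening: 0.0128
grasp_force: 59.3
```

{"fn": "arm_command", "kwargs": {"series": [[0,0.003,0,0],[0,0.006,0,0],[0,0.009,0,0],[0,0.012,0,0],[0,0.015,0,0]]}}

```text
time: 6.1
ee_pos: [0.5776, 0.0262, 0.1075]
tcp_rot: [-179.9, 0.0, 174.9]
wrist_force: [-2.0, -9.2, 4.1]
opening: 0.0133
grasp_force: 59.3
```

{"fn": "arm_command", "kwargs": {"series": [[0,0,0,0],[0,0,0,0],[0,0,0,0],[0,0,0,0],[0,0,0,0]]}}

```text
time: 6.6
ee_pos: [0.5776, 0.0261, 0.1075]
tcp_rot: [-179.9, 0.0, 174.9]
wrist_force: [-2.4, -8.6, 5.5]
opening: 0.0133
grasp_force: 59.3
```

```bash
python3 - <<'E'
from h import *
c=bot.camera("wrist");o=bot.get_obs();print(o["time"],o["ee_pos"],o["tcp_rot"],o["opening"],o["wrist_force"],o["grasp_force"])
cv2.imwrite("pics/w4.png",c["color"])
s=bot.camera("side")["color"][150:260,200:320];cv2.imwrite("pics/s4.png",cv2.resize(s,(600,550),interpolation=cv2.INTER_CUBIC))
E
```

```text
6.65 [0.57761432 0.0261344  0.10751415] [-1.79877709e+02  2.45603007e-02  1.74920076e+02] 0.01309907277597994 [-0.66812266 -8.20034193  4.68322035] 59.28885519504547
```

View pics/w4.png

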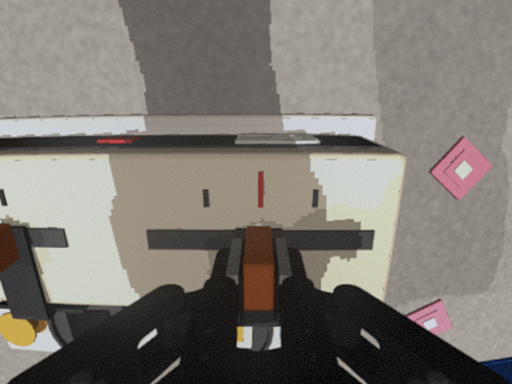

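View pics/s4.png

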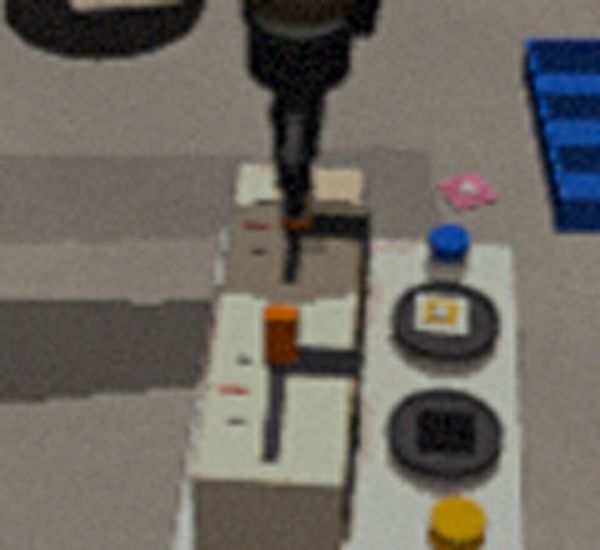

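The red tick is at column 261 and the grip at 258.5 (it was level with the shut tick at 258 before). It is about 1.2 mm short of half, consistent with the 29 mm of tool travel. The right shutter is still shut and the carriers have not moved. A small trim follows.

{"fn": "arm_command", "kwargs": {"series": [[0,0.0006,0,0],[0,0.0012,0,0],[0,0.0012,0,0],[0,0.0012,0,0],[0,0.0012,0,0]]}}

```text
time: 7.2
ee_pos: [0.5777, 0.0273, 0.1075]
tcp_rot: [-179.9, 0.0, 174.9]
wrist_force: [-1.5, -9.7, 5.1]
opening: 0.0133
grasp_force: 59.3
```

```bash
python3 - <<'E'
from h import *
c=bot.camera("wrist");o=bot.get_obs();print(o["time"],o["ee_pos"],o["opening"],o["wrist_force"],o["grasp_force"])
im=c["color"].astype(int)
for n,a in(("before",cv2.imread("pics/w3.png")),("now",im)):
    a=a.astype(int);red=(a[165:205,:,2]>120)&(a[165:205,:,1]<70)
    g=(a[240:300,200:320,2]>60)&(a[240:300,200:320,2]>2*a[240:300,200:320,0])
    dk=a[190:206].max(axis=2)<60
    x=np.nonzero(red[:,150:400])[1]+150;b=np.nonzero(dk[:,150:400].sum(0)>8)[0]+150
    print(n,"red",x.mean(),"grip",np.nonzero(g)[1].mean()+200,"black",b)
E
```

```text
7.25 [0.5777287  0.02728848 0.10751635] 0.013220545533295405 [-1.94361878 -8.16178816  4.53283567] 59.30833876132965
before red 313.5983606557377 grip 258.3119419642857 black [258 259]
now red 258.40944881889766 grip 258.2052426101506 black [203 312 313]
```

```bash
python3 -c "
from workcell import bot
print(bot.job_done())"
```

```text
the job is handed in; nothing more can be done
None
```

I handed in the job with the arm holding the left shutter, the one before the white/gold carrier, at half open: the grip is level with the red tick to within about 0.5 mm. In the last scene view the right shutter was shut and both carriers were in place; the run took about 7 s and no verdict was shown.

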